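# Lock the clamp nut of a tube shaker

## Robot

A 6-joint arm with a two-finger parallel gripper is mounted at the origin on the work surface. World frame = base frame: x ahead of the robot, y to its left, z up, the work surface at z = 0. Lengths are in mm, angles in rad, forces in N, time in s.
With the tool pointing down it reaches from about 400 to 825 mm from the base axis. Payload 7 kg.
Tool frame: the origin (TCP) lies at the very end of the fingers, on their centre line; the grasp point (between the pads) lies 19 mm behind it; z points along the fingers, y is the line along which they close (so a half turn about z gives the same grasp; the last joint's range is limited). The gripper opens to 88 mm and grips with 3 to 60 N. Pads are 19 mm wide; open, the fingers measure 130 mm over their backs; the gripper's body (78 mm by 193 mm) begins 47 mm behind the grasp point.
Start: joints at [-0.99, 0.359, 0.012, 0, -1.224, -0.288], TCP at [194.802, -646.257, 226.561] pointing down, gripper open.
Joint ranges: [-3.07, 3.07], [-1.43, 2.12], [-1.02, 1.25], [-3.03, 1.67], [-3.05, -0], [-3.03, 3.03]. Speed limits (rad/s): [2.39, 2.39, 3.01, 3.14, 3.14, 3.14].

## Interface

Orientations are given as a unit quaternion [x, y, z, w].
In Python, from plant import bot gives the robot as it stands. Calls block until the motion is done:
- bot.move_ptp(position, orientation): joint-space move of the TCP to a pose.
- bot.line_to(position, velocity=150, ori=None): straight line of the TCP; ori=None keeps the orientation; velocity is the mean speed in mm/s.
- bot.move_joints(angles): joint-space move.
- bot.move_gripper(opening, force=None): finger opening in mm; force is the grip in N (None keeps the last); returns when the fingers have stopped.
- bot.pause(seconds).
- bot.solve_ik(position, orientation): joint angles nearest the present ones, or None.
- bot.read_state(): the state.
- bot.camera(name): name is "scene" or "top" or "wrist"; returns the picture (384x512x3 uint8, red, green, blue); there is no depth.
- bot.get_calibration(name): a dict with "fx", "fy", "cx", "cy" (pixels), "distortion" ([k1, k2, p1, p2, k3] as OpenCV has them; the pictures are not rectified), "view" (4x4, takes a point from world to camera coordinates); the wrist camera has in their place "T_tool_cam" (4x4, takes a point from camera to tool coordinates, whose origin is the TCP and whose axes are the flange's). Camera axes: x right, y up, looking along -z (the intrinsics and any distortion apply to the point x, -y, -z); pixel columns grow to the right and rows downward; lengths in mm; the calibration is good to about 2 mm. A picture is of the moment at which its call begins: read the wrist's pose just before it. get_calibration takes no time and is no camera call.
A pose or a line that the arm cannot do raises bot.Unreachable and nothing moves.
- bot.close_job(): hands the job in; it is judged then, once.
The state is a dict: "t": time; "joint_pos": joint angles; "qvel": joint speeds; "tau": joint torques, N m; "tcp_pos": TCP position; "eef_rot": TCP orientation; "contact_force": force on the tool from outside, world axes, zero at the start; "moment": the same for the moment, N m; "width": finger opening in mm; "finger_force": force on a finger pad.
Only numpy, scipy, OpenCV 4.12 (cv2) and the standard library are available. Lean on these libraries where they do the work, as an engineer would, in place of code of your own. Each camera call takes 0.05 s, during which the arm holds its last target. There are 200 camera calls.

## Task

Wind the handwheel of the shaker's clamp nut clockwise by its black crank grip, between one and one and a half turns, until the nut is down and its slot lines up with the notches in the two lugs beside it. Then take the longer of the two steel locking bars by its upright post and lay it flat into the slot and both notches, so that it reaches through both lugs and the nut cannot shake loose; let go of it.

Things in the scene. Friction and masses are not known exactly. Their poses are not given: they have to be found in the camera images.
- nut (a joint): castle nut on an upright stud: 116 mm aluminium handwheel, slotted brass hub on top (60 mm across; slot 28 wide, 24 deep). Rad, growing clockwise from above; 0 = down, slot in line with both lug notches. Starts at -9.5 to -6.1 (1 to 1.5 turns short); wind it clockwise to 0. Turns easily (1 N at the grip), stays where left, can overshoot by 0.9. It sinks 8 mm a turn (1.27 mm per rad) as it goes.
- crank_grip (a point): black crank grip on the handwheel: upright cylinder, 16 mm diameter, 71 mm tall, spins freely on its pin, 44 mm from the nut's axis. The point is on its axis, 19 mm below its top; at nut = 0 it is 52 mm above seat and out along seat's +x. At nut value q its direction from the axis is seat's +x turned clockwise (from above) by q. Lugs and hub end 30 mm below the point at 0.
- seat (a point): fixed point on the white shaker (200 mm in x, 240 in y, yawed up to 0.4 rad): on the nut's vertical axis, level with the floor of the lug notches, 124 mm above the bench. Its y axis runs through both notches: the bar must lie along it; z up. Steel lugs stand at y = -74 and +74 mm (12 mm thick, outer faces at 80); notches open upward, 28 mm wide, 22 deep.
- bar_mid (a point): long steel locking bar, loose on the bench to the robot's right: 200 mm long, 14 wide, 14 high, 0.2 kg, with an upright post at its middle to grip (16 mm across the bar, 12 along it, top 59 mm above the underside). The point is on the post's axis 30 mm above the underside; y along the bar (ends alike), z up. A like bar 110 mm long lies near: too short, not to be used.

How it is judged:
By the outcome, as a careful person would: the job done as asked, in the order asked, and still so for the second after the job is handed in, with the robot touching nothing.
It also fails if it takes over 64 s, if anything falls off the work surface, if the arm or the gripper's body presses on something with over 40 N, if the wrist force passes 120 N, or if a joint passes its speed limit or range.

## Working session

There is one attempt and no reset: what is moved stays moved. The work goes in short steps, each a Python script; the robot and the scene stay as the last script left them, time stands still between calls to the robot, and variables do not carry over. Pictures are saved under pics/ and viewed, at most 10 in all, crops included, and the job is handed in when it is done.

```bash
ls; mkdir -p pics
python3 - <<'E'
from plant import bot
import cv2
for n in ("scene","top"):
    im=bot.camera(n); cv2.imwrite(f"pics/{n}0.png",cv2.resize(im[:,:,::-1],(800,600),interpolation=cv2.INTER_CUBIC))
    cv2.imwrite(f"pics/raw_{n}0.png",im[:,:,::-1])
    print(n,bot.get_calibration(n))
print(bot.get_calibration("wrist")); print(bot.read_state())
E
```

```text
pics
scene {'fx': 489.8242583518, 'fy': 489.8242583518, 'cx': 257.3197672130653, 'cy': 195.69085073387168, 'distortion': array([-0.11082957,  0.        ,  0.        ,  0.        ,  0.        ]), 'view': array([[ 6.22357891e-03,  9.99976622e-01, -2.83223685e-03,
         6.41165431e+01],
       [-8.67977393e-01,  6.80845210e-03,  4.96557036e-01,
         3.87228177e+02],
       [ 4.96564711e-01, -6.32044343e-04,  8.67999475e-01,
        -1.37654200e+03],
       [ 0.00000000e+00,  0.00000000e+00,  0.00000000e+00,
         1.00000000e+00]])}
top {'fx': 441.07044077453315, 'fy': 441.07044077453315, 'cx': 257.6668357596264, 'cy': 190.794349265634, 'distortion': array([-0.09342093,  0.        ,  0.        ,  0.        ,  0.        ]), 'view': array([[ 1.91463283e-01, -9.81486113e-01,  5.17888978e-03,
        -1.44255940e+02],
       [ 9.59019149e-01,  1.88198178e-01,  2.11810571e-01,
        -5.19977130e+02],
       [-2.08863792e-01, -3.55872928e-02,  9.77297018e-01,
        -9.97992840e+02],
       [ 0.00000000e+00,  0.00000000e+00,  0.00000000e+00,
         1.00000000e+00]])}
{'fx': 283.
[... 530 characters left out ...]
+00]])}
{'t': 0.1, 'joint_pos': array([-9.89876174e-01,  3.59304879e-01,  1.11547506e-02, -3.01788651e-04,
       -1.22411151e+00, -2.88109137e-01]), 'qvel': array([ 0.00122839,  0.00037478,  0.00112014,  0.00059211, -0.00045304,
        0.00052328]), 'tau': array([-2.03228039e-03, -5.84163094e+01,  2.93750238e+01,  7.01557025e+00,
        1.01719241e-02, -5.94124822e-05]), 'tcp_pos': array([ 194.68483913, -645.85517815,  225.72617403]), 'eef_rot': array([-1.45832179e-01,  9.89309061e-01,  7.24301335e-04, -1.79731786e-04]), 'contact_force': array([ 0.67397923,  0.08130497, -0.45862621]), 'moment': array([-0.02920804,  0.01360356,  0.03248414]), 'finger_force': 0.0, 'width': 87.6785438995129}
```

View pics/scene0.png

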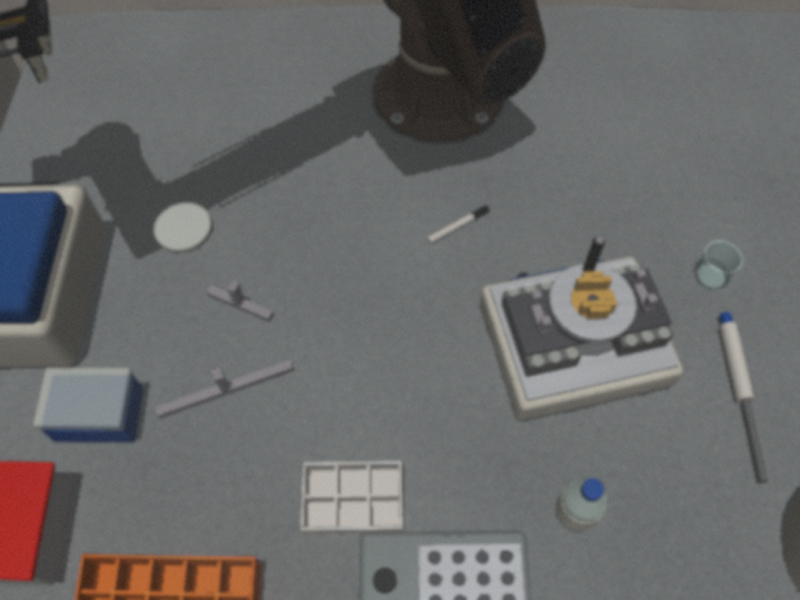

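View pics/top0.png

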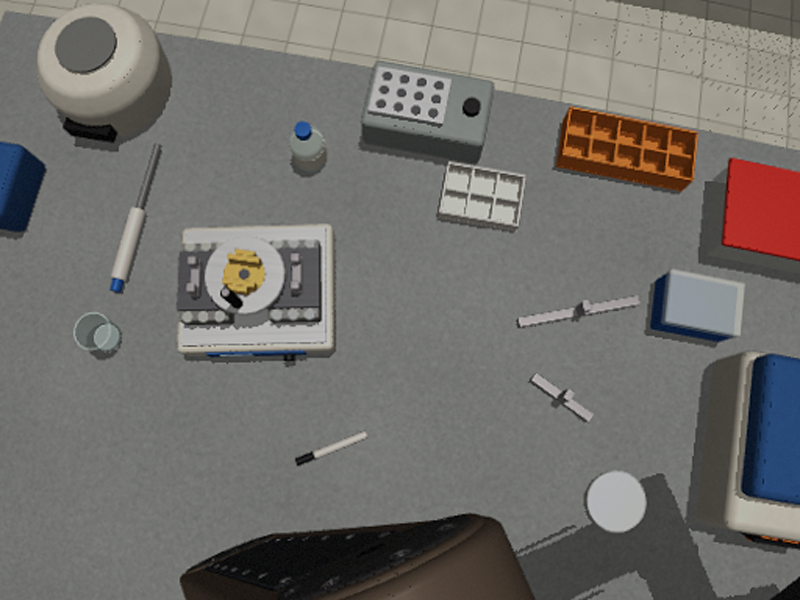

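The top view, in 800-px coordinates, shows:
- Lugs at about (193,276) and (296,270).
- Hub at (243,272), with the black grip top at about (224,292).
- Long bar ends at (518,323) and (639,299), post top at (587,306).
- Short bar at (562,397).

I'll convert these to world positions and then look with the wrist camera.

```bash
cat > h.py <<'E'
import numpy as np, cv2
from plant import bot
from scipy.spatial.transform import Rotation as R
def cam(name, st=None):
    c=bot.get_calibration(name); K=np.array([[c["fx"],0,c["cx"]],[0,c["fy"],c["cy"]],[0,0,1]])
    if "view" in c: T=np.linalg.inv(c["view"])
    else:
        B=np.eye(4); B[:3,:3]=R.from_quat(st["eef_rot"]).as_matrix(); B[:3,3]=st["tcp_pos"]; T=B@c["T_tool_cam"]
    return K,np.array(c["distortion"]),T
def unproj(px,z,C):
    K,d,T=C
    n=cv2.undistortPoints(np.array([[px]],float),K,d)[0,0]
    r=T[:3,:3]@np.array([n[0],-n[1],-1]); return T[:3,3]+r*(z-T[2,3])/r[2]
def proj(P,C):
    K,d,T=C
    p=(np.atleast_2d(P)-T[:3,3])@T[:3,:3]
    return cv2.projectPoints(p*[1,-1,-1],np.zeros(3),np.zeros(3),K,d)[0][:,0]
def down(yaw):  # tool z down, tool y (closing line) at world angle yaw
    y=np.array([np.cos(yaw),np.sin(yaw),0]); z=np.array([0,0,-1.]); x=np.cross(y,z)
    return R.from_matrix(np.stack([x,y,z],1)).as_quat()
E
python3 - <<'E'
from h import *
C=cam("top")
for n,p,z in [("lugL",(193,276),146),("lugR",(296,270),146),("hub",(243,272),156),("grip",(224,292),205),("gripbase",(238,306),134),("barA",(518,323),14),("barB",(639,299),14),("post",(587,306),59),("shortpost",(569,394),59)]:
    print(n,unproj(np.array(p)*.64,z,C).round(1))
C=cam("scene")
for n,p,z in [("hub",(593,297),156),("grip",(599,241),205),("post",(219,374),59),("barA",(158,411),14),("barB",(292,366),14)]:
    print(n,unproj(np.array(p)*.64,z,C).round(1))
s=bot.read_state(); print(R.from_quat(s["eef_rot"]).as_matrix().round(2))
E
```

```text
lugL [493.1 252.4 146. ]
lugR [529.7 110.3 146. ]
hub [510.3 180.8 156. ]
grip [469.  185.3 205. ]
gripbase [465.2 182.  134. ]
barA [ 542.6 -227.4   14. ]
barB [ 619.  -414.6   14. ]
post [ 579.7 -321.8   59. ]
shortpost [ 441.4 -313.7   59. ]
hub [523.7 179.6 156. ]
grip [469.9 184.  205. ]
post [ 584.5 -317.    59. ]
barA [ 620.5 -409.4   14. ]
barB [ 551.5 -224.8   14. ]
[[-0.96 -0.29 -0.  ]
 [-0.29  0.96  0.  ]
 [ 0.    0.   -1.  ]]
```

Checks: the lug spacing measures 147 mm against 148, and the grip radius 43 mm against 44. The seat comes out at about (511,181) with yaw 0.25, which gives q ≈ -9.1. Next I'll refine this from a wrist view.

Run:
```python
from h import *
import pickle
q=down(1.822)
print(bot.solve_ik([492,176,285],q))
bot.move_ptp([492,176,285],q); bot.pause(.3)
s=bot.read_state(); im=bot.camera("wrist"); pickle.dump(s,open("s1.pkl","wb"))
cv2.imwrite("pics/w1.png",cv2.resize(im[:,:,::-1],(800,600),interpolation=cv2.INTER_CUBIC))
print(s["t"],s["tcp_pos"],s["joint_pos"])
```

```text
[ 0.71938385  0.07121127 -0.22615058  0.         -1.27343447 -2.0389765 ]
3.475 [492.07667088 175.79222661 284.96524681] [ 7.18950486e-01  7.12850636e-02 -2.26143707e-01 -1.05474230e-05
 -1.27344868e+00 -2.03895674e+00]
```

View pics/w1.png

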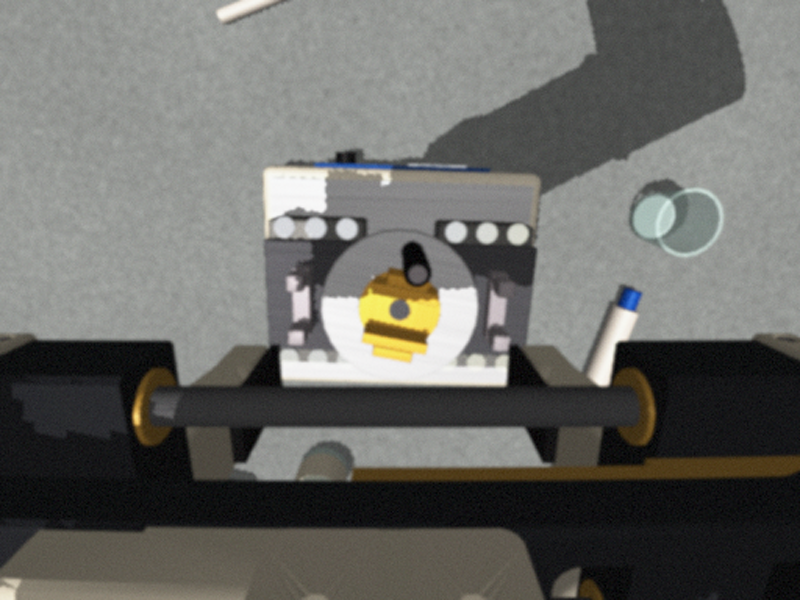

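Wrist view: grip top at about (417,272), stud (400,309), left lug prongs at (298,284)/(297,338) and right at (499,286)/(502,341).

Run:
```python
from h import *
import pickle
s=pickle.load(open("s1.pkl","rb")); C=cam("wrist",s)
u=lambda p,z:unproj(np.array(p)*.64,z,C)
a=(u((298,284),146)+u((297,338),146))/2; b=(u((499,286),146)+u((502,341),146))/2
c=(a+b)/2; d=a-b; g=u((417,272),206.5)
print("prongs",u((298,284),146),u((297,338),146),a,b,c,"sep",np.hypot(*d[:2]),"yaw",np.arctan2(-d[0],d[1]))
print("grip",g,"r",np.hypot(*(g-c)[:2]),"ang",np.arctan2(*(g-c)[1::-1]))
print("wheel",u((399.5,306),135),"stud",u((400,309),150))
# project model in the scene/wrist for check
im=cv2.imread("pics/w1.png"); 
def draw(P,col):
    for p in proj(P,C)/.64: cv2.circle(im,tuple(p.round().astype(int)),2,col,-1)
yaw=np.arctan2(-d[0],d[1]); M=R.from_euler("z",yaw).as_matrix(); S=np.array([c[0],c[1],124])
th=np.linspace(0,6.28,60)
draw(S+np.stack([30*np.cos(th),30*np.sin(th),0*th+22+11.5],1)@M.T,(0,0,255))
for y in(-68,-80,68,80):
    draw(S+np.array([[x,y,22] for x in(-14,14)])@M.T,(0,255,0)); draw(S+np.array([[x,y,0] for x in(-14,14)])@M.T,(255,0,0))
draw(g+np.stack([8*np.cos(th),8*np.sin(th),0*th],1),(0,255,255))
cv2.imwrite("pics/w1m.png",cv2.resize(im[200:400,250:550],(798,532)))
```

```text
prongs [509.47854939 111.86810678 146.        ] [548.65814125 118.79072299 146.        ] [529.06834532 115.32941489 146.        ] [495.44260319 253.94463669 146.        ] [512.25547426 184.63702579 146.        ] sep 142.635445279712 yaw -2.9036064743374994
grip [469.03364688 182.63348801 206.5       ] r 43.26823922578355 ang -3.0952710447726166
wheel [510.5593798  184.61305053 135.        ] stud [508.26671435 184.16299799 150.        ]
```

View pics/w1m.png

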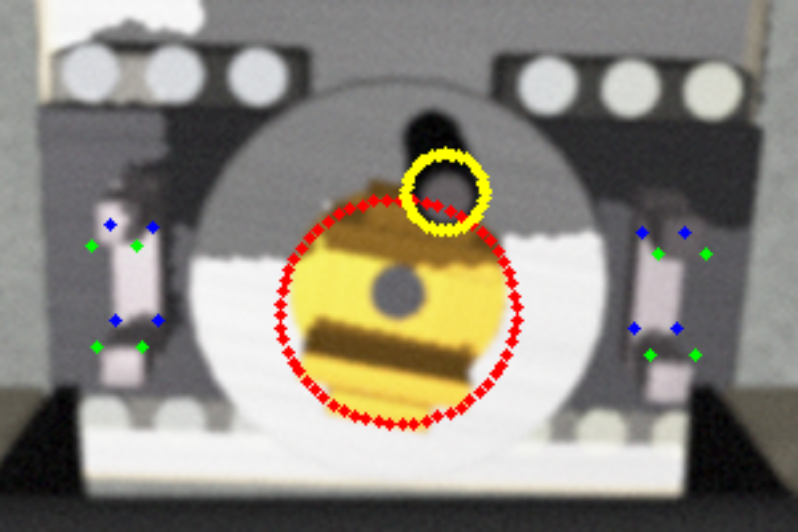

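The overlay fits: the notch edges, lug floors and hub rim all line up with the model. The slot is about 11° off, which agrees with q ≈ -9.23. Next I'll grip the crank and wind the first part while watching the forces.

```bash
cat >> h.py <<'E'
S=np.array([512.2,184.0]); YAW=0.24
def grip_tcp(q,dc=(0,0),r=44):
    a=YAW-q; return np.array([S[0]+dc[0]+r*np.cos(a),S[1]+dc[1]+r*np.sin(a),176-1.27*q-19])
def wind(q0,q1,dc=(0,0),v=120,step=.25,lim=15):
    n=int(np.ceil(abs(q1-q0)/step)); log=[]
    for q in np.linspace(q0,q1,n+1)[1:]:
        bot.line_to(grip_tcp(q,dc),v); s=bot.read_state(); f=s["contact_force"]
        a=YAW-q; log.append([q,f[0]*np.cos(a)+f[1]*np.sin(a),f[0]*np.sin(a)-f[1]*np.cos(a),f[2],*s["tcp_pos"][:2]])
        if np.linalg.norm(f)>lim: print("force stop",f); break
    return np.array(log)
E
python3 - <<'E'
from h import *
np.set_printoptions(precision=2,suppress=True)
q=-9.23; p=grip_tcp(q); o=down(YAW+np.pi/2)
bot.move_ptp([p[0],p[1],240],o); bot.line_to(p,100)
s=bot.read_state(); print(s["t"],s["contact_force"],s["tcp_pos"]-p)
bot.move_gripper(10,20); s=bot.read_state(); print(s["t"],s["width"],s["finger_force"],s["contact_force"],s["tcp_pos"]-p)
print(wind(q,q+1.5)); print(bot.read_state()["t"],bot.read_state()["joint_pos"])
E
```

```text
4.7083 [-0.12  0.35  0.37] [0.53 0.27 0.65]
5.8333 15.460870499206994 19.99996831349563 [0.53 0.32 0.05] [0.01 0.01 0.01]
[[ -8.98   1.77  -0.2    1.46 469.05 193.45]
 [ -8.73   3.94   0.83   2.3  472.61 203.92]
 [ -8.48   4.71   1.2    1.32 478.83 213.33]
 [ -8.23   5.88   0.61  -0.72 487.25 220.97]
 [ -7.98   5.97   0.36  -0.56 497.07 226.05]
 [ -7.73   6.06   1.89  -0.84 507.71 228.46]]
7.3333 [ 0.77  0.21 -0.34 -0.   -1.02 -2.11]
```

Run:
```python
from h import *
np.set_printoptions(precision=2,suppress=True)
L=wind(-7.73,-1.5,lim=25); print(L[::2]); s=bot.read_state(); print(s["t"],s["width"],s["joint_pos"])
```

```text
[[ -7.48   6.22   1.2   -2.96 518.69 228.21]
 [ -6.98   6.57   1.61  -3.48 538.8  219.61]
 [ -6.48   5.39  -0.2   -4.06 552.31 202.26]
 [ -5.99   3.3    1.49  -2.06 555.75 180.76]
 [ -5.49  -1.53   0.85   0.94 548.87 160.62]
 [ -4.99  -4.84   0.79   0.01 533.52 146.24]
 [ -4.49  -5.64   1.49  -1.76 512.92 140.78]
 [ -3.99  -4.83   1.51  -3.85 491.94 145.66]
 [ -3.49  -4.17   0.89  -5.19 475.79 159.82]
 [ -3.    -1.54   1.05  -3.17 468.33 179.7 ]
 [ -2.5    3.13   0.75   0.99 471.5  201.48]
 [ -2.     4.54   1.29   0.13 485.17 219.43]
 [ -1.5    5.57   0.28  -1.67 505.39 228.2 ]]
13.5833 15.635884373041272 [ 0.78  0.22 -0.35 -0.   -1.   -2.11]
```

Run:
```python
from h import *
import pickle
np.set_printoptions(precision=2,suppress=True)
L=wind(-1.5,0,dc=(.3,1.0)); print(L); s=bot.read_state(); print(s["t"],s["width"],s["joint_pos"])
bot.move_gripper(50); p=s["tcp_pos"]; bot.line_to([p[0],p[1],215],120)
bot.line_to([483,177,275],200,down(YAW+np.pi/2)); bot.pause(.2)
s=bot.read_state(); im=bot.camera("wrist"); pickle.dump(s,open("s2.pkl","wb")); print(s["t"])
C=cam("wrist",s); im=np.ascontiguousarray(cv2.resize(im[:,:,::-1],(2048,1536),interpolation=cv2.INTER_CUBIC))
M=R.from_euler("z",YAW).as_matrix(); S3=np.array([S[0]+.3,S[1]+1,124])
def draw(P,col):
    for p in proj(S3+np.array(P)@M.T,C)*4: cv2.circle(im,tuple(p.round().astype(int)),4,col,-1)
th=np.linspace(0,6.28,80)
draw(np.stack([30*np.cos(th),30*np.sin(th),0*th+22],1),(0,0,255))
draw(np.stack([44+8*np.cos(th),8*np.sin(th),0*th+71],1),(0,255,255))
for x in(-14,14): draw([[x,y,22] for y in np.linspace(-80,80,40)],(0,255,0))
x0,y0=proj(S3,C)[0]*4
im=im[int(y0)-330:int(y0)+270,int(x0)-400:int(x0)+400]; cv2.imwrite("pics/w2.png",im)
```

```text
[[ -1.25   2.25   1.15  -1.85 516.41 228.63]
 [ -1.     0.87   0.72  -2.48 526.92 226.31]
 [ -0.75   1.14   0.68  -1.3  536.64 221.43]
 [ -0.5    0.44   1.41  -0.91 544.86 214.3 ]
 [ -0.25   0.32   0.89  -0.84 551.12 205.38]
 [  0.     0.17   2.19  -0.74 554.95 195.12]]
15.0833 15.700458508305928 [ 0.67  0.27 -0.28  0.   -1.02 -2.  ]
17.325
```

View pics/w2.png

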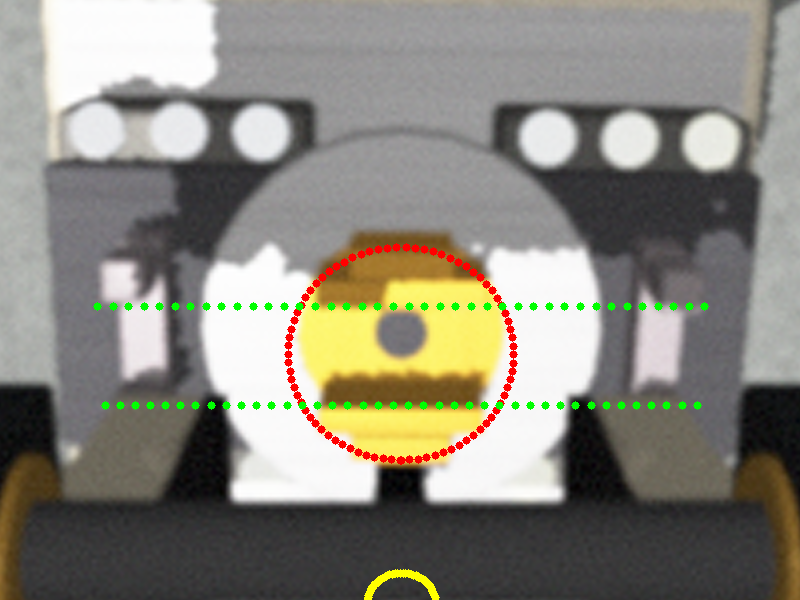

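The slot edges lie on the predicted notch lines to within about 0.01 rad, so the nut is down and aligned. Next, the bar.

Run:
```python
from h import *
import pickle
o=down(1.945); ax=R.from_quat(o).as_matrix()[:,0]
p=np.array([582,-320,200])+25*ax
q=bot.read_state()["tcp_pos"]; bot.line_to([q[0],q[1],290],200)
bot.move_ptp(p,o); bot.pause(.3); bot.move_gripper(60)
s=bot.read_state(); im=bot.camera("wrist"); pickle.dump(s,open("s3.pkl","wb")); print(s["t"],s["tcp_pos"],s["joint_pos"])
cv2.imwrite("pics/w3.png",cv2.resize(im[:,:,::-1],(800,600),interpolation=cv2.INTER_CUBIC))
```

```text
20.275 [ 558.71576394 -329.19229155  199.97233419] [-2.32178638e-01  3.32469180e-01 -8.84871816e-02 -8.99931374e-07
 -1.14985435e+00 -9.64510563e-01]
```

View pics/w3.png

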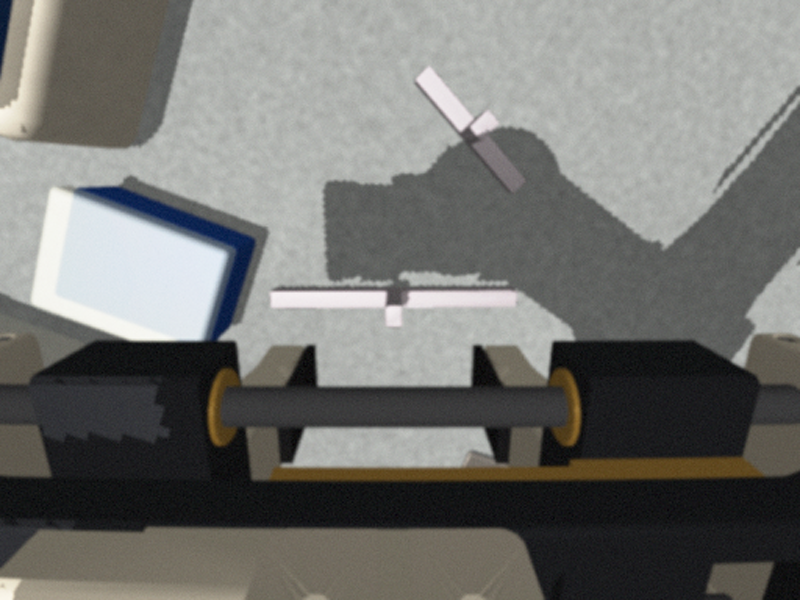

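Long bar: ends at (271,298.5) and (517,298), post top centred at (394,316).

Run:
```python
from h import *
import pickle
s=pickle.load(open("s3.pkl","rb")); C=cam("wrist",s)
u=lambda p,z:unproj(np.array(p)*.64,z,C)
a,b,m=u((271,298.5),14),u((517,298),14),u((394,316),59)
d=b-a; print(a,b,(a+b)/2,m,np.hypot(*d[:2]),np.arctan2(d[1],d[0]))
```

```text
[ 617.86952643 -412.61298793   14.        ] [ 544.87898024 -227.98051551   14.        ] [ 581.37425334 -320.29675172   14.        ] [ 581.78199906 -320.21880875   59.        ] 198.53657019413575 1.9472693905871832
```

Run:
```python
from h import *
import pickle
np.set_printoptions(precision=2,suppress=True)
o=down(1.947)
bot.move_ptp([581.6,-320.3,85],o); bot.line_to([581.6,-320.3,28],80)
print(bot.read_state()["contact_force"])
bot.move_gripper(5,40); s=bot.read_state(); print(s["t"],s["width"],s["contact_force"],s["tcp_pos"])
bot.line_to([581.6,-320.3,260],200); s=bot.read_state(); print(s["width"],s["contact_force"])
o2=down(YAW+np.pi/2); c=S+[.3,1]
bot.move_ptp([*c,265],o2); bot.line_to([*c,205],120); bot.pause(.3)
s=bot.read_state(); im=bot.camera("wrist"); print(s["t"],s["width"],s["contact_force"],s["tcp_pos"])
im2=bot.camera("scene")
x=cv2.resize(im[:,:,::-1],(512,384)); y=cv2.resize(im2[130:290,290:460,::-1],(408,384),interpolation=cv2.INTER_CUBIC)
cv2.imwrite("pics/w4.png",cv2.resize(np.hstack([x,y[:, :288]]),(800,384)))
cv2.imwrite("pics/w4b.png",y)
```

```text
[-0.11 -0.84  0.02]
22.5583 11.508403150695443 [ 0.13  0.1  -0.14] [ 581.65 -320.3    28.04]
11.537889593197923 [-0.07  0.34 -3.19]
26.6667 11.659083903207154 [ 0.05  0.14 -2.06] [512.76 185.18 205.64]
```

View pics/w4.png

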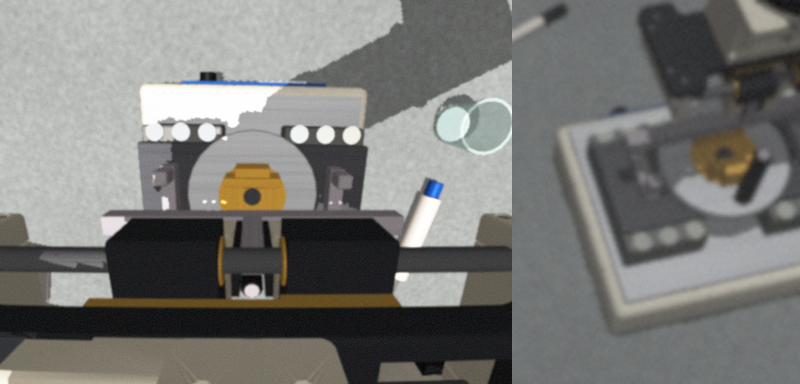

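The bar is held level and runs parallel to the lug line at row 222. It's the right (long) bar and centred, so I'll lower it until it touches.

Run:
```python
from h import *
np.set_printoptions(precision=2,suppress=True)
c=S+[.3,1]
bot.line_to([*c,158],60); s=bot.read_state(); f0=s["contact_force"]; print(f0,s["tcp_pos"])
for z in np.arange(156.5,147,-.5):
    bot.line_to([*c,z],20); s=bot.read_state(); f=s["contact_force"]-f0
    if np.linalg.norm(f)>4: break
print(z,f,s["tcp_pos"],s["moment"],s["t"])
```

```text
[-0.03  0.58 -2.62] [512.8  185.16 158.35]
151.5 [-2.32 -1.6   5.92] [512.58 185.05 151.97] [-0.15  1.    0.  ] 30.45
```

Contact came at TCP z = 152, so the underside is at 124, the notch floor. Releasing and checking.

Run:
```python
from h import *
c=S+[.3,1]
bot.move_gripper(40); bot.line_to([*c,240],120)
bot.line_to([462,172,290],200); bot.pause(.3)
s=bot.read_state(); im=bot.camera("wrist"); print(s["t"],s["contact_force"])
C=cam("wrist",s); im=np.ascontiguousarray(cv2.resize(im[:,:,::-1],(2048,1536),interpolation=cv2.INTER_CUBIC))
M=R.from_euler("z",YAW).as_matrix(); S3=np.array([*c,124])
P=S3+np.array([[x,y,14] for x in(-7,7) for y in np.linspace(-100,100,30)])@M.T
for p in proj(P,C)*4: cv2.circle(im,tuple(p.round().astype(int)),3,(0,255,0),-1)
x0,y0=proj(S3,C)[0]*4
cv2.imwrite("pics/w5.png",im[int(y0)-300:int(y0)+300,int(x0)-400:int(x0)+400])
```

```text
32.85 [ 0.07199263  0.09882163 -0.64366559]
```

View pics/w5.png

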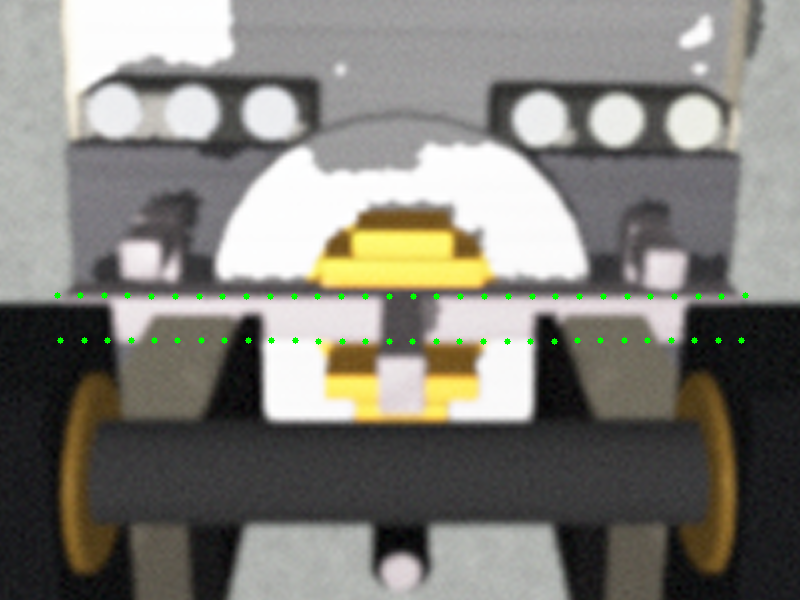

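The bar lies flat on the predicted outline, runs through the slot and both notches, and overhangs both lugs. The gripper is clear.

```bash
python3 -c "
from plant import bot
print(bot.close_job())"
```

```text
the job is handed in; nothing more can be done
None
```

I wound the nut clockwise about 1.5 turns (9.2 rad) until its slot lined up with the lug notches, laid the long bar flat through the slot and both notches, let go, and handed in the job at about 33 s of the 64 s allowed; the system gave no verdict.

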